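# Line up the tea canisters by height

### The job

Line the four tea canisters up on the board by height, each standing upright in the middle of its own cork coaster: the tallest on the coaster next to the pump bottle, then each shorter than the last, down to the shortest next to the pail. Set them down rather than dropping them, do not tip any over, and leave the pump bottle and the pail where they stand.

Things in the scene. Friction and masses are not known exactly. Their poses are not given: they have to be found in the camera images.
- canister_tiny: the shortest of four loose metal tea canisters alike but for size: upright cylinder 46 mm in diameter, 50 mm high to its flat lid, then a dark wooden knob (22 mm diameter, 24 mm tall) on the middle of the lid: 74 mm in all. One rigid piece, about 0.1 to 0.4 kg; can be lifted by the knob. Starts upright on the counter (z = 0). Origin: centre of underside, z up.
- canister_small: the second shortest of four loose metal tea canisters alike but for size: upright cylinder 52 mm in diameter, 70 mm high to its flat lid, then a dark wooden knob (22 mm diameter, 24 mm tall) on the middle of the lid: 94 mm in all. One rigid piece, about 0.1 to 0.4 kg; can be lifted by the knob. Starts upright on the counter (z = 0). Origin: centre of underside, z up.
- canister_medium: the second tallest of four loose metal tea canisters alike but for size: upright cylinder 58 mm in diameter, 90 mm high to its flat lid, then a dark wooden knob (22 mm diameter, 24 mm tall) on the middle of the lid: 114 mm in all. One rigid piece, about 0.1 to 0.4 kg; can be lifted by the knob. Starts upright on the counter (z = 0). Origin: centre of underside, z up.
- canister_large: the tallest of four loose metal tea canisters alike but for size: upright cylinder 64 mm in diameter, 110 mm high to its flat lid, then a dark wooden knob (22 mm diameter, 24 mm tall) on the middle of the lid: 134 mm in all. One rigid piece, about 0.1 to 0.4 kg; can be lifted by the knob. Starts upright on the counter (z = 0). Origin: centre of underside, z up.
- coaster_a: fixed round cork coaster, 80 mm diameter, 4 mm thick, at the -y end of the row. Coasters a, b, c, d lie in a row about 100 mm apart on a fixed wooden board (115 x 400 x 12 mm) that runs along world y to within 0.12 rad. Origin: centre of underside, 12 mm above the counter (top at 16 mm); x points across the board away from the robot, y along it.
- coaster_b: fixed round cork coaster, 80 mm diameter, 4 mm thick, second from the -y end. Coasters a, b, c, d lie in a row about 100 mm apart on a fixed wooden board (115 x 400 x 12 mm) that runs along world y to within 0.12 rad. Origin: centre of underside, 12 mm above the counter (top at 16 mm); x points across the board away from the robot, y along it.
- coaster_c: fixed round cork coaster, 80 mm diameter, 4 mm thick, third from the -y end. Coasters a, b, c, d lie in a row about 100 mm apart on a fixed wooden board (115 x 400 x 12 mm) that runs along world y to within 0.12 rad. Origin: centre of underside, 12 mm above the counter (top at 16 mm); x points across the board away from the robot, y along it.
- coaster_d: fixed round cork coaster, 80 mm diameter, 4 mm thick, at the +y end of the row. Coasters a, b, c, d lie in a row about 100 mm apart on a fixed wooden board (115 x 400 x 12 mm) that runs along world y to within 0.12 rad. Origin: centre of underside, 12 mm above the counter (top at 16 mm); x points across the board away from the robot, y along it.
- pump_bottle: green hand-sanitiser bottle with a white pump, 58 mm in diameter, 163 mm tall, loose, standing off one end of the board (either end), its centre about 105 mm along the row and 15 to 45 mm further away than the end coaster. Origin: centre of its underside.
- pail: small tapered metal pail holding pens, 64 mm across the rim, 70 mm high, pens to about 120 mm, loose, standing off the other end of the board in the same way. Origin: centre of its underside.
Mind the look-alikes: they are no part of the job. What is shaped like the canister_large but orange or purple is not meant.

How it is judged:
By the outcome, as a careful person would: the job done as asked, in the order asked, and still so for the second after the job is handed in, with the robot touching nothing.
It also fails if it takes over 99 s, if anything falls off the work surface, if the arm or the gripper's body presses on something with over 40 N, if the wrist force passes 120 N, or if a joint passes its speed limit or range.

### The arm

A 6-joint arm with a two-finger parallel gripper is mounted at the origin on the work surface. World frame = base frame: x ahead of the robot, y to its left, z up, the work surface at z = 0. Lengths are in m, angles in rad, forces in N, time in s.
With the tool pointing down it reaches from about 0.375 to 0.9 m from the base axis. Payload 3.1 kg.
Tool frame: the origin (TCP) lies midway between the tips of the shut fingers; the grasp point (between the pads) lies 19 mm behind it; z points along the fingers, y is the line along which they close (so a half turn about z gives the same grasp; the last joint's range is limited). The gripper opens to 85 mm and grips with 20 to 120 N. Pads are 22 mm wide; open, the fingers measure 114 mm over their backs; the gripper's body (76 mm by 85 mm) begins 54 mm behind the grasp point. The pads swing forward as they close: fully open they stand 13 mm farther back than shut.
Start: joints at [1.105, 0.527, 1.433, -0, 1.181, -0.178], TCP at [0.177, 0.599, 0.231] pointing down, gripper open.
Joint ranges: [-3.08, 3.08], [-0.75, 2.2], [0.22, 2.44], [-1.43, 4.57], [0, 2.65], [-2.85, 2.85]. Speed limits (rad/s): [2.79, 2.79, 3.14, 3.14, 3.14, 3.14].

### API

Orientations are given as a unit quaternion [x, y, z, w].
In Python, from station import manip gives the robot as it stands.
- The arm moves only by the tool drive_tool, never from a script. Its argument "motion" is a list that holds one entry, the list of rows, each a list of 5 numbers: the finger opening in mm, from 0 to 85.4, then the shift along the tool's x, y, z in units of 30 mm (1.0 is 30 mm), then the turn about the tool's z in units of 8 degrees (1.0 is 8 degrees). In form: [[[fingers, x, y, z, yaw], ...]]. A call has 1 to 10 rows; each row is the pose to reach, as a shift and turn from the pose commanded when the call began, along the tool's axes at that moment; what a row does not reach only later rows make up. A row lasts 1/10 s, in which the tool goes at most 50 mm and 8.59 degrees, less where a joint would pass 70% of its speed; a pose out of reach is approached as far as the arm can. A call with a gripper value outside its range is refused whole. The fingers move at their own pace and stop on an object; "squeeze" is the grip in N (left out, the last holds). Time passes only in rows, so rows that repeat a pose let the fingers close. It gives the time, the measured TCP pose, the force, the opening and the grip force at its end, in the units of the state.
- manip.sense(): the state, without advancing time (a new reading comes with each control period).
- manip.snapshot(name): name is "scene" or "top" or "wrist"; returns the picture (400x640x3 uint8, red, green, blue); there is no depth.
- manip.camera_model(name): a dict with "fov_y" (degrees; the focal length in pixels is half the picture's height over the tangent of half this angle, whatever the lens; pixels are square), "cx", "cy" (the principal point, pixels), "origin" and "orientation" of the camera in the world. Camera axes: x right, y up, looking along -z (the intrinsics and any distortion apply to the point x, -y, -z); pixel columns grow to the right and rows downward; lengths in m; the calibration is good to about 2 mm. A picture is of the moment at which its call begins: read the wrist's pose just before it. camera_model takes no time and is no camera call; for the wrist camera it gives the pose at the moment of the call.
- manip.sign_off(): hands the job in; it is judged then, once.
The state is a dict: "t": time; "q": joint angles; "qd": joint speeds; "tau": joint torques, N m; "tcp_pos": TCP position; "tool_rot": TCP orientation; "force": force on the tool from outside, world axes, zero at the start; "ft_torque": the same for the moment, N m; "finger_gap": opening from 0.0 (shut) to 1.0 (fully open); "gripper_force": force on a finger pad.
Only numpy, scipy, OpenCV 4.12 (cv2) and the standard library are available. Lean on these libraries where they do the work, as an engineer would, in place of code of your own. Each camera call takes 0.05 s, during which the arm holds its last target. There are 200 camera calls.

## Working session

There is one attempt and no reset: what is moved stays moved. The work goes in short steps, Python scripts to look and compute and a tool call to move; the robot and the scene stay as the last step left them, time stands still between calls to the robot, and variables do not carry over. Pictures are saved under pics/ and viewed, at most 14 in all, crops included, and the job is handed in when it is done.

Besides the shell and the picture viewer there is one more tool, called after "Call:" as a command line: name --argument value ..., lists and objects as JSON in quotes. drive_tool: Moves the arm, as the interface text tells. Its arguments: {"type":"object","properties":{"motion":{"type":"array","items":{"type":"array","items":{"type":"array","items":{"type":"number"}}}},"squeeze":{"type":"number"}},"required":["motion"]}

```bash
mkdir -p pics; python3 - <<'E'
from station import manip
import cv2
for n in ("scene","top"):
    im=manip.snapshot(n); cv2.imwrite(f"pics/{n}0.png",im[:,:,::-1]); print(n,manip.camera_model(n))
print(manip.sense())
E
```

```text
scene {'fov_y': 57.2856647649592, 'cx': 320.2401265699518, 'cy': 198.3680023724488, 'origin': array([0.87709294, 0.11095861, 0.69742552]), 'orientation': array([0.17713787, 0.21195884, 0.74560791, 0.60643588])}
top {'fov_y': 54.78069150120865, 'cx': 314.3127094962399, 'cy': 199.15389587463167, 'origin': array([0.41840484, 0.02399314, 0.9889963 ]), 'orientation': array([ 0.02123166, -0.02799606, -0.70643514,  0.70690511])}
{'t': 0.1, 'q': array([ 1.10448937e+00,  5.28361932e-01,  1.43375988e+00,  7.71544481e-06,
        1.18140862e+00, -1.78527604e-01]), 'qd': array([-8.36284095e-04, -1.49820071e-03, -3.37904728e-03, -1.13089237e-03,
       -2.45449811e-03, -8.65241925e-05]), 'tau': array([ 2.39332721e-04, -4.43303204e+01, -1.78585857e+01, -2.09581576e-04,
        3.94401635e-03, -2.30564206e-05]), 'tcp_pos': array([0.17708519, 0.59872416, 0.23044295]), 'tool_rot': array([ 1.43395057e-01,  9.89665054e-01, -9.17834573e-04, -3.10386281e-04]), 'force': array([-0.43493552, -0.44477959,  0.92640214]), 'ft_torque': array([ 0.04265022, -0.04234795,  0.00875262]), 'gripper_force': 0.0, 'finger_gap': 1.0002679277504956}
```

View pics/scene0.png

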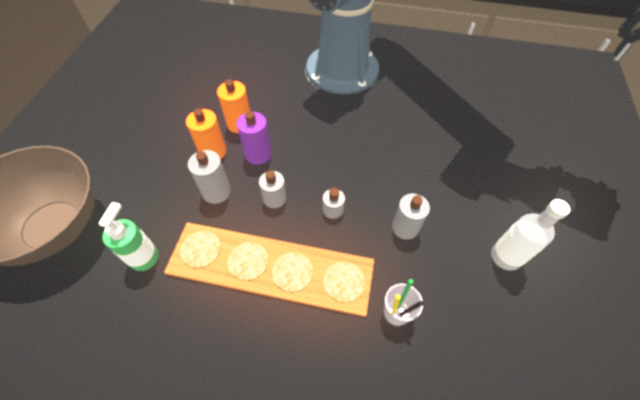

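View pics/top0.png

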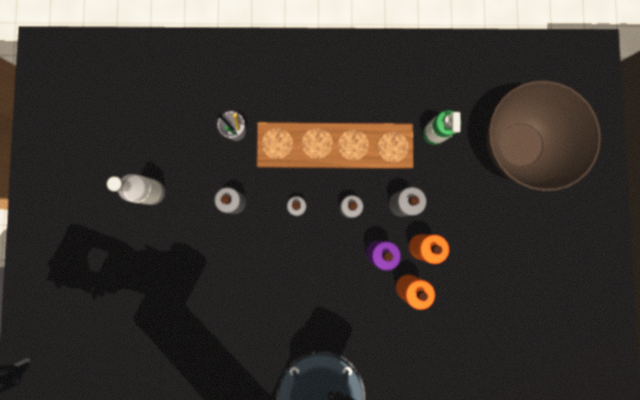

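The scene view shows the board with pump bottle at left (-y, ~130,245) and pail at right (+y, 402,305). The grey canisters sit at (210,178) large, (272,190) small, (334,203) tiny and (410,217) medium; the orange and purple ones are decoys. The top view agrees: large (411,202), small (351,206), tiny (297,206), medium (228,201), pump (442,126), pail (231,125).

```bash
cat > h.py <<'E'
import numpy as np, cv2
from scipy.spatial.transform import Rotation as R
def cast(c,u,v,z):
    f=200/np.tan(np.radians(c["fov_y"]/2))
    d=R.from_quat(c["orientation"]).apply([(u-c["cx"])/f,-(v-c["cy"])/f,-1]); o=np.array(c["origin"])
    return (o+d*(z-o[2])/d[2])[:2]
def blobs(m,amin,amax=1e9):
    n,l,s,c=cv2.connectedComponentsWithStats(m.astype(np.uint8))
    return [(c[i],s[i]) for i in range(1,n) if amin<=s[i][4]<=amax]
E
python3 - <<'E'
from h import *
from station import manip
H=dict(large=.11,medium=.09,small=.07,tiny=.05)
P=dict(top=dict(large=(411,201),medium=(229,200),small=(351,205),tiny=(297,205)),scene=dict(large=(203,158),medium=(416,202),small=(271,177),tiny=(334,194)))
for n in("top","scene"):
    c=manip.camera_model(n); b=cv2.imread(f"pics/{n}0.png"); hsv=cv2.cvtColor(b,cv2.COLOR_BGR2HSV).astype(int)
    h,s,v=hsv[...,0],hsv[...,1],hsv[...,2]
    print(n)
    for k,(u,w) in P[n].items():
        r=12; sub=(slice(w-r,w+r+1),slice(u-r,u+r+1))
        m=(s[sub]>95)&(v[sub]>30)&((h[sub]<20)|(h[sub]>165))
        bl=blobs(m,15)
        for q,st in bl:
            uv=q+[u-r,w-r]; print(k,uv.round(1),st[4],cast(c,*uv,H[k]+.014).round(4))
    cork=(h>10)&(h<30)&(v>170)&(s<165)&(s>60)
    cork=cv2.morphologyEx(cork.astype(np.uint8),cv2.MORPH_CLOSE,np.ones((5,5)))
    cork=cv2.morphologyEx(cork,cv2.MORPH_OPEN,np.ones((5,5)))
    for q,st in blobs(cork,200,3000): print("cork",q.round(1),st,cast(c,*q,.016).round(4))
    wood=(h>3)&(h<25)&(s>90)&(v>120); 
    wood=cv2.morphologyEx(wood.astype(np.uint8),cv2.MORPH_CLOSE,np.ones((7,7)))
    k,_=max(blobs(wood,1500),key=lambda t:t[1][4]) ; cs,_=cv2.findContours(wood,cv2.RETR_EXTERNAL,cv2.CHAIN_APPROX_NONE)
    for q in cs:
        if cv2.contourArea(q)>2500:
            rr=cv2.minAreaRect(q); bx=np.array([cast(c,*p,.012) for p in cv2.boxPoints(rr)]); print("wood",rr,bx.round(3).tolist(),bx.mean(0).round(4))
# enlarged crop
b=cv2.imread("pics/top0.png")[90:320,200:480]; s=cv2.imread("pics/scene0.png")[70:330,90:440]
cv2.imwrite("pics/crop.png",np.vstack([cv2.resize(b,(560,300)),cv2.resize(s,(560,300))])[:600])
E
```

```text
top
large [413.7 200.2] 59 [ 0.4766 -0.2081]
medium [225.4 198.8] 54 [0.4807 0.2194]
small [352.3 205.4] 49 [ 0.4668 -0.074 ]
tiny [295.9 205. ] 43 [0.4688 0.0594]
cork [276.8 143. ] [260 127  34  33 879] [0.6297 0.1103]
cork [334.5 144. ] [ 301  127   70   34 1788] [ 0.6276 -0.0368]
cork [392.7 146.1] [376 129  33  35 897] [ 0.6225 -0.1856]
wood ((334.576416015625, 144.79588317871094), (155.19203186035156, 44.51042938232422), 0.45113855600357056) [[0.57, 0.161], [0.685, 0.162], [0.683, -0.238], [0.568, -0.235]] [ 0.6265 -0.0376]
scene
large [203.4 152.8] 202 [ 0.4674 -0.2077]
medium [416.1 201.7] 96 [0.4817 0.2203]
small [269.9 175.8] 90 [ 0.4674 -0.0745]
tiny [333.5 193. ] 88 [0.4691 0.0594]
wood ((269.8846130371094, 268.0769348144531), (208.471435546875, 62.16880798339844), 11.309932708740234) [[0.697, -0.235], [0.566, -0.267], [0.57, 0.171], [0.694, 0.164]] [ 0.6318 -0.0417]
wood ((220.48390197753906, 120.98280334472656), (56.13667678833008, 84.87638854980469), 46.90915298461914) [[0.334, -0.378], [0.094, -0.298], [0.225, -0.149], [0.434, -0.239]] [ 0.2718 -0.266 ]
```

View pics/crop.png

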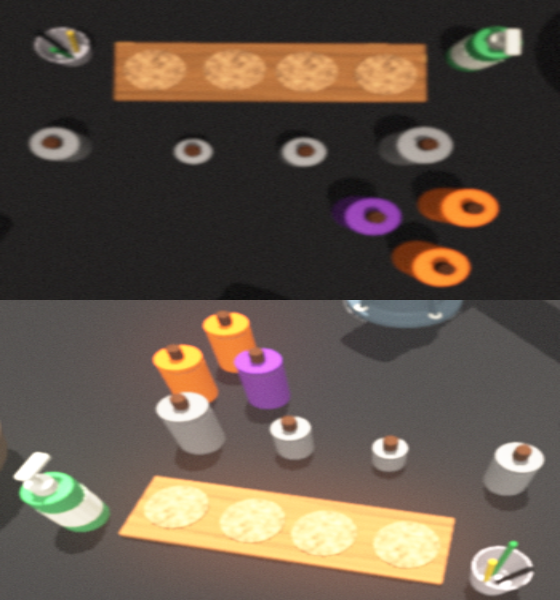

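The crop confirms the grey cylinders are the canisters: large is at top pixel (413.7,200.2), medium (225,199), small (352,205) and tiny (296,205). Orange and purple are excluded. Target order is large→a, medium→b, small→c, tiny→d. I'm moving over the board now for a wrist look.

Call:
drive_tool --motion '[[[85,-8.5,-8.6,-5.7,9.2],[85,-8.5,-8.6,-5.7,9.2],[85,-8.5,-8.6,-5.7,9.2],[85,-8.5,-8.6,-5.7,9.2],[85,-8.5,-8.6,-5.7,9.2],[85,-8.5,-8.6,-5.7,9.2],[85,-8.5,-8.6,-5.7,9.2],[85,-8.5,-8.6,-5.7,9.2],[85,-8.5,-8.6,-5.7,9.2],[85,-8.5,-8.6,-5.7,9.2]]]' --squeeze 40

```text
t: 1.1
tcp_pos: [0.3494, 0.2784, 0.4027]
tool_rot: [0.709, 0.705, 0.0, 0.0]
force: [-0.8, -0.0, 0.3]
finger_gap: 0.996
gripper_force: 0.0
```

Call:
drive_tool --motion '[[[85,-10.6,5,0,0],[85,-10.6,5,0,0],[85,-10.6,5,0,0],[85,-10.6,5,0,0],[85,-10.6,5,0,0],[85,-10.6,5,0,0],[85,-10.6,5,0,0],[85,-10.6,5,0,0],[85,-10.6,5,0,0],[85,-10.6,5,0,0]]]'

```text
t: 2.1
tcp_pos: [0.4973, -0.037, 0.4016]
tool_rot: [0.707, 0.708, -0.0, -0.001]
force: [-0.9, -0.2, 0.5]
finger_gap: 0.998
gripper_force: 0.0
```

```bash
python3 - <<'E'
from station import manip
import cv2,json
c=manip.camera_model("wrist"); im=manip.snapshot("wrist"); cv2.imwrite("pics/w0.png",im[:,:,::-1]); print(c, manip.sense()["tcp_pos"])
json.dump({k:(v if isinstance(v,float) else list(v)) for k,v in c.items()},open("w0.json","w"))
E
```

```text
{'fov_y': 61.93494377106227, 'cx': 316.18901452950945, 'cy': 196.98898809503547, 'origin': array([0.49790583, 0.0312078 , 0.54430424]), 'orientation': array([-1.35462588e-01,  1.28609003e-03,  7.38438003e-04,  9.90781352e-01])} [ 0.49731242 -0.03679626  0.4019014 ]
```

View pics/w0.png

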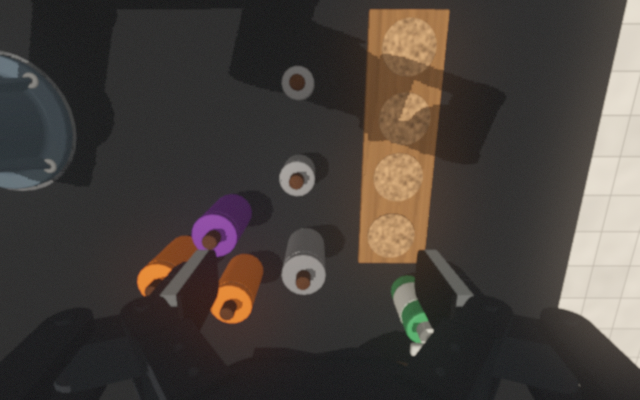

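The wrist view shows coasters d (409,46), c (404,118), b (398,177) and a (391,236). The large knob is at (303,282), small at (297,181) and tiny at (297,82).

```bash
python3 - <<'E'
from h import *
import json
from station import manip
cw=json.load(open("w0.json")); ct=manip.camera_model("top"); cs=manip.camera_model("scene")
G=dict(top0=(ct,dict(a=(393,146),b=(353,145),c=(317,143),d=(277,143)),19),w0=(cw,dict(a=(391,236),b=(398,177),c=(404,118),d=(409,46)),32),scene0=(cs,dict(a=(200,249),b=(247,261),c=(292,272),d=(344,282)),24))
for n,(c,P,r) in G.items():
    b=cv2.GaussianBlur(cv2.imread(f"pics/{n}.png"),(0,0),1.0); s=cv2.cvtColor(b,cv2.COLOR_BGR2HSV)[...,1]; lab=cv2.cvtColor(b,cv2.COLOR_BGR2LAB)
    hue=cv2.cvtColor(b,cv2.COLOR_BGR2HSV)[...,0]
    for k,(u,v) in P.items():
        # ratio G/R distinguishes cork from wood independent of shade
        sub=b[v-r:v+r+1,u-r:u+r+1].astype(float); g=sub[...,1]/(sub[...,2]+1); g[sub[...,2]<35]=0
        g8=np.clip(g*255,0,255).astype(np.uint8)
        yy,xx=np.mgrid[-r:r+1,-r:r+1]; inn=np.median(g8[(abs(yy)<r*.5)&(abs(xx)<r*.5)])
        w=np.percentile(g8[g8>0],8); m=((g8>(inn+w)/2)&(g8<inn+40)).astype(np.uint8)
        # keep only area that belongs to the cork
        m=cv2.morphologyEx(m,cv2.MORPH_OPEN,np.ones((3,3))); m=cv2.morphologyEx(m,cv2.MORPH_CLOSE,np.ones((5,5)))
        ct_,_=cv2.findContours(m,cv2.RETR_EXTERNAL,cv2.CHAIN_APPROX_NONE); q=max(ct_,key=cv2.contourArea)
        el=cv2.fitEllipse(cv2.convexHull(q)); M=cv2.moments(q); uv=np.array([M['m10'],M['m01']])/M['m00']+[u-r,v-r]; e=np.array(el[0])+[u-r,v-r]
        print(n,k,inn,w,"ell",e.round(1),np.round(el[1],1),cast(c,*e,.016).round(4),"cen",cast(c,*uv,.016).round(4))
b=cv2.imread("pics/w0.png");hsv=cv2.cvtColor(b,cv2.COLOR_BGR2HSV).astype(int);h,s,v=hsv[...,0],hsv[...,1],hsv[...,2]
for k,(u,w,H) in dict(large=(303,282,.11),small=(297,181,.07),tiny=(297,82,.05)).items():
    r=14;sub=(slice(w-r,w+r+1),slice(u-r,u+r+1)); m=(s[sub]>80)&(v[sub]>30)&((h[sub]<20)|(h[sub]>165))
    for q,st in blobs(m,40): uv=q+[u-r,w-r]; print(k,uv.round(1),st[4],cast(cw,*uv,H+.014).round(4))
E
```

```text
top0 a 183.0 158.0 ell [392.4 146.8] [30.1 30.4] [ 0.6205 -0.1849] cen [ 0.6207 -0.1851]
top0 b 183.0 158.0 ell [352.9 144.7] [29.8 30.8] [ 0.6257 -0.0838] cen [ 0.6256 -0.0837]
top0 c 183.0 157.0 ell [316.7 143.1] [30.1 30.8] [0.6297 0.0087] cen [0.6298 0.0086]
top0 d 183.0 157.0 ell [276.8 143.3] [29.8 30.9] [0.6289 0.1105] cen [0.6289 0.1103]
w0 a 200.0 182.0 ell [390.6 235.4] [43.1 47.1] [ 0.6231 -0.1835] cen [ 0.623  -0.1836]
w0 b 200.0 181.0 ell [397.7 176.9] [47.4 50.4] [ 0.6283 -0.082 ] cen [ 0.6284 -0.082 ]
w0 c 191.0 176.0 ell [404.1 119.2] [49.7 59.9] [0.6322 0.009 ] cen [0.6324 0.0103]
w0 d 199.0 177.0 ell [409.   45.6] [54.4 58.7] [0.6318 0.1136] cen [0.632  0.1139]
scene0 a 248.0 206.0 ell [199.5 247.9] [35.1 42.9] [ 0.6237 -0.1853] cen [ 0.6233 -0.1853]
scene0 b 249.0 211.0 ell [247.  259.9] [36.  41.6] [ 0.629  -0.0835] cen [ 0.6288 -0.0836]
scene0 c 249.0 211.0 ell [291.7 270.9] [38.2 41.5] [0.6331 0.0088] cen [0.6324 0.0089]
scene0 d 249.0 210.0 ell [343.6 280.9] [38.9 42.7] [0.6323 0.1113] cen [0.632  0.1113]
large [302.7 279.8] 213 [ 0.4781 -0.2068]
small [296.1 180.9] 164 [ 0.4683 -0.0735]
tiny [296.6  81.8] 175 [0.4698 0.0605]
```

Call:
drive_tool --motion '[[[85,-5.7,-0.68,3,0],[85,-5.7,-0.68,6.5,0],[85,-5.7,-0.68,6.5,0],[85,-5.7,-0.68,6.5,0],[85,-5.7,-0.68,6.5,0],[85,-5.7,-0.68,6.5,0],[85,-5.7,-0.68,6.5,0],[85,-5.7,-0.68,6.5,0],[85,-5.7,-0.68,6.5,0]]]'

```text
t: 3.05
tcp_pos: [0.4787, -0.2088, 0.2093]
tool_rot: [0.707, 0.707, 0.0, 0.002]
force: [-0.3, -0.4, -0.0]
finger_gap: 1.001
gripper_force: 0.0
```

Call:
drive_tool --motion '[[[85,0.03,-0.05,0.8,0],[85,0.03,-0.05,1.7,0],[85,0.03,-0.05,2.6,0],[85,0.03,-0.05,3.4,0],[85,0.03,-0.05,4.0,0],[85,0.03,-0.05,4.4,0],[85,0.03,-0.05,4.5,0],[85,0.03,-0.05,4.5,0]]]'

```text
t: 3.85
tcp_pos: [0.4767, -0.2087, 0.073]
tool_rot: [0.707, 0.707, 0.0, 0.001]
force: [-0.3, 0.3, -0.4]
finger_gap: 0.996
gripper_force: 0.0
```

Call:
drive_tool --motion '[[[72,0,0,0,0],[68,0,0,0,0],[60,0,0,0,0],[50,0,0,0,0],[50,0,0,0,0],[50,0,0,0,0],[50,0,0,0,0]]]' --squeeze 40

```text
t: 4.55
tcp_pos: [0.4768, -0.2094, 0.0735]
tool_rot: [0.708, 0.706, 0.0, 0.001]
force: [0.4, 0.1, 6.0]
finger_gap: 0.737
gripper_force: 42.7
```

Call:
drive_tool --motion '[[[50,0,0,-0.4,0],[50,0,0,-1.2,0],[50,0,0,-2,0],[50,0.2,1,-2,0],[50,0.4,2.2,-2,0],[50,0.6,3.4,-2,0],[50,0.77,4.4,-2,0],[50,0.77,4.85,-2,0],[50,0.77,4.85,-2,0],[50,0.77,4.85,-2,0]]]'

```text
t: 5.55
tcp_pos: [0.6201, -0.1854, 0.1319]
tool_rot: [0.708, 0.707, -0.001, -0.001]
force: [-0.1, -0.0, -3.5]
finger_gap: 0.739
gripper_force: 45.0
```

```bash
python3 - <<'E'
from station import manip
import cv2
s=manip.sense(); print(s["tcp_pos"],s["force"],s["finger_gap"],s["tool_rot"])
a=manip.snapshot("scene"); cv2.imwrite("pics/s1.png",a[:,:,::-1])
E
```

```text
[ 0.62014713 -0.18543574  0.13193252] [-0.08940518 -0.02979662 -3.48170123] 0.7393573841342009 [ 7.07551453e-01  7.06660503e-01 -6.02807011e-04 -1.22955629e-03]
```

View pics/s1.png

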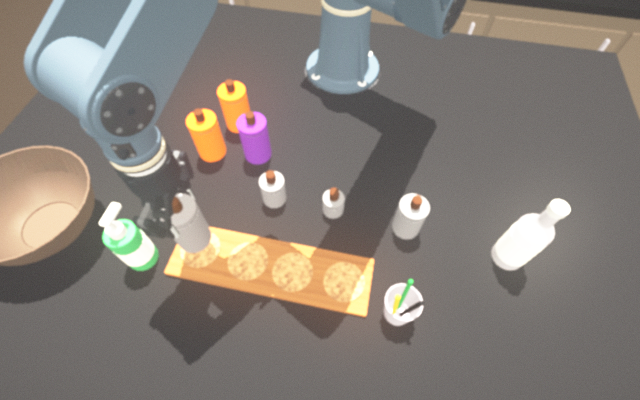

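The large canister hangs upright above coaster a (canister at ~(188,220)). Lowering it now.

Call:
drive_tool --motion '[[[50,0,0.07,0.3,0],[50,0,0.07,0.7,0],[50,0,0.07,1.0,0],[50,0,0.07,1.2,0],[50,0,0.07,1.3,0],[50,0,0.07,1.35,0],[50,0,0.07,1.38,0],[50,0,0.07,1.38,0]]]'

```text
t: 6.4
tcp_pos: [0.6238, -0.186, 0.0911]
tool_rot: [0.708, 0.707, 0.0, 0.0]
force: [-0.9, -0.3, -3.2]
finger_gap: 0.744
gripper_force: 45.0
```

Call:
drive_tool --motion '[[[50,0,-0.03,0.03,0],[50,0,-0.03,0.06,0],[50,0,-0.03,0.08,0],[50,0,-0.03,0.08,0]]]'

```text
t: 6.8
tcp_pos: [0.6229, -0.186, 0.0895]
tool_rot: [0.708, 0.707, 0.0, 0.0]
force: [-2.2, 0.8, 5.6]
finger_gap: 0.738
gripper_force: 45.6
```

Call:
drive_tool --motion '[[[66,0,0,0,0],[72,0,0,0,0],[85,0,0,0,0],[85,0,0,0,0],[85,0,0,-0.5,0],[85,0,0,-1.7,0],[85,0,0,-3.2,0],[85,0,0,-4.6,0],[85,0,0,-5,0]]]'

```text
t: 7.7
tcp_pos: [0.6256, -0.1872, 0.2456]
tool_rot: [0.708, 0.707, 0.002, 0.006]
force: [0.3, -0.7, 0.7]
finger_gap: 0.996
gripper_force: 0.0
```

Call:
drive_tool --motion '[[[85,2,-0.7,-0.5,0],[85,13.53,-4.73,-0.5,0],[85,13.53,-4.73,-0.5,0],[85,13.53,-4.73,-0.5,0],[85,13.53,-4.73,-0.5,0],[85,13.53,-4.73,-0.5,0],[85,13.53,-4.73,-0.5,0],[85,13.53,-4.73,-0.5,0],[85,13.53,-4.73,-0.5,0],[85,13.53,-4.73,-0.5,0]]]'

```text
t: 8.7
tcp_pos: [0.4792, 0.2236, 0.2539]
tool_rot: [0.706, 0.708, 0.0, -0.001]
force: [-0.2, -0.8, 0.1]
finger_gap: 0.994
gripper_force: 0.0
```

```bash
cat > chk.py <<'E'
from h import *
from station import manip
import sys
print("tcp",manip.sense()["tcp_pos"].round(4))
Hs=dict(large=.11,medium=.09,small=.07,tiny=.05); T=dict(large=(.6225,-.1846),medium=(.6277,-.0832),small=(.6316,.0088),tiny=(.631,.1117))
def project(c,p):
    f=200/np.tan(np.radians(c["fov_y"]/2)); q=R.from_quat(c["orientation"]).inv().apply(np.array(p)-c["origin"])
    return c["cx"]+f*q[0]/-q[2], c["cy"]-f*q[1]/-q[2]
for n in("top","scene"):
    c=manip.camera_model(n); im=manip.snapshot(n)[:,:,::-1].copy(); cv2.imwrite(f"pics/{sys.argv[1]}_{n}.png",im)
    hsv=cv2.cvtColor(im,cv2.COLOR_BGR2HSV).astype(int);h,s,v=hsv[...,0],hsv[...,1],hsv[...,2]
    for k in sys.argv[2:]:
        z=Hs[k]+.014+.016; u,w=np.round(project(c,(*T[k],z))).astype(int); r=9
        sub=(slice(w-r,w+r+1),slice(u-r,u+r+1)); m=(s[sub]>95)&(v[sub]>20)&(v[sub]<140)&((h[sub]<12)|(h[sub]>165))
        for q,st in blobs(m,15): uv=q+[u-r,w-r]; print(n,k,st[4],((cast(c,*uv,z)-T[k])*1000).round(1),"mm off target")
E
python3 chk.py p1 large
```

```text
tcp [0.4792 0.2236 0.2539]
top large 62 [-0.2  0.1] mm off target
scene large 25 [8.7 6.1] mm off target
```

Call:
drive_tool --motion '[[[85,-0.1,0.04,1,0],[85,-0.1,0.04,2.2,0],[85,-0.1,0.04,3.4,0],[85,-0.1,0.04,4,0],[85,-0.1,0.04,4,0],[85,-0.1,0.04,4,0]]]'

```text
t: 9.4
tcp_pos: [0.4835, 0.2161, 0.1337]
tool_rot: [0.708, 0.706, -0.0, 0.0]
force: [0.0, -0.6, 0.1]
finger_gap: 0.998
gripper_force: 0.0
```

```bash
python3 - <<'E'
from station import manip
import numpy as np
a=[]
for i in range(6): manip.snapshot("top"); a.append(manip.sense()["tcp_pos"])
print(np.mean(a,0).round(4),np.std(a,0).round(4))
E
```

```text
[0.4838 0.217  0.1348] [0.0003 0.0003 0.0002]
```

Call:
drive_tool --motion '[[[85,0.09,-0.09,0.3,0],[85,0.09,-0.09,1.0,0],[85,0.09,-0.09,1.7,0],[85,0.09,-0.09,2.3,0],[85,0.09,-0.09,2.7,0],[85,0.09,-0.09,2.75,0],[85,0.09,-0.09,2.75,0],[85,0.09,-0.09,2.75,0]]]'

```text
t: 10.5
tcp_pos: [0.4805, 0.2201, 0.0516]
tool_rot: [0.708, 0.707, 0.001, 0.0]
force: [0.7, 0.4, 0.3]
finger_gap: 0.994
gripper_force: 0.0
```

Call:
drive_tool --motion '[[[68,0,0,0,0],[62,0,0,0,0],[54,0,0,0,0],[45,0,0,0,0],[45,0,0,0,0],[45,0,0,0,0],[45,0,0,0,0],[45,0,0,0,0]]]'

```text
t: 11.3
tcp_pos: [0.4806, 0.22, 0.0519]
tool_rot: [0.708, 0.707, 0.001, 0.0]
force: [-0.1, -1.1, 5.5]
finger_gap: 0.669
gripper_force: 42.0
```

Call:
drive_tool --motion '[[[45,0,0,-0.4,0],[45,0,0,-1.4,0],[45,0,0,-2.8,0],[45,0,0,-4.2,0],[45,0,0,-5,0],[45,-1,0.5,-5,0],[45,-2.2,1.1,-5,0],[45,-3.5,1.7,-5,0],[45,-4.8,2.4,-5,0],[45,-5,2.5,-5,0]]]'

```text
t: 12.3
tcp_pos: [0.5574, 0.0654, 0.2014]
tool_rot: [0.709, 0.705, 0.0, 0.002]
force: [-0.3, -0.0, -2.9]
finger_gap: 0.663
gripper_force: 43.9
```

Call:
drive_tool --motion '[[[45,-1,0.5,0,0],[45,-2.2,1.1,0,0],[45,-3.5,1.7,0,0],[45,-4.5,2.2,0,0],[45,-5.0,2.4,0,0],[45,-5.1,2.4,0,0],[45,-5.1,2.4,0.8,0],[45,-5.1,2.4,1.6,0],[45,-5.1,2.4,2,0],[45,-5.1,2.4,2,0]]]'

```text
t: 13.3
tcp_pos: [0.624, -0.0812, 0.1389]
tool_rot: [0.707, 0.707, -0.001, -0.003]
force: [-0.5, 0.4, -3.2]
finger_gap: 0.669
gripper_force: 43.9
```

Call:
drive_tool --motion '[[[45,0,0,0,0],[45,0,0,0,0],[45,0,0,0,0]]]'

```text
t: 13.6
tcp_pos: [0.6273, -0.0833, 0.1423]
tool_rot: [0.708, 0.707, 0.001, 0.001]
force: [-0.5, -1.2, -2.3]
finger_gap: 0.668
gripper_force: 43.9
```

Call:
drive_tool --motion '[[[45,0,0,0.5,0],[45,0,0,1.1,0],[45,0,0,1.7,0],[45,0,0,2.1,0],[45,0,0,2.3,0],[45,0,0,2.4,0],[45,0,0,2.42,0],[45,0,0,2.42,0],[45,0,0,2.42,0]]]'

```text
t: 14.5
tcp_pos: [0.627, -0.0835, 0.0692]
tool_rot: [0.708, 0.707, 0.0, 0.001]
force: [-0.5, 0.3, -2.3]
finger_gap: 0.673
gripper_force: 43.9
```

Call:
drive_tool --motion '[[[45,0,0.02,0.03,0],[45,0,0.02,0.06,0],[45,0,0.02,0.07,0],[45,0,0.02,0.07,0]]]'

```text
t: 14.9
tcp_pos: [0.6277, -0.0835, 0.0679]
tool_rot: [0.708, 0.707, 0.0, 0.001]
force: [-1.8, 0.7, 4.2]
finger_gap: 0.671
gripper_force: 44.7
```

Call:
drive_tool --motion '[[[61,0,0,0,0],[68,0,0,0,0],[85,0,0,0,0],[85,0,0,0,0],[85,0,0,-0.5,0],[85,0,0,-1.7,0],[85,0,0,-3.2,0],[85,0,0,-4.5,0],[85,0,0,-4.5,0],[85,0,0,-4.5,0]]]'

```text
t: 15.9
tcp_pos: [0.6277, -0.0835, 0.2035]
tool_rot: [0.708, 0.707, 0.001, 0.002]
force: [-0.1, -0.7, -0.7]
finger_gap: 0.999
gripper_force: 0.0
```

Call:
drive_tool --motion '[[[85,0.1,-1.3,0,0],[85,0.2,-2.7,0,0],[85,0.3,-4.1,0,0],[85,0.32,-5.1,0.5,0],[85,0.32,-5.34,1.6,0],[85,0.32,-5.34,2.4,0],[85,0.32,-5.34,2.8,0],[85,0.32,-5.34,2.8,0],[85,0.32,-5.34,2.8,0],[85,0.32,-5.34,2.8,0]]]'

```text
t: 16.9
tcp_pos: [0.4671, -0.0735, 0.1176]
tool_rot: [0.708, 0.707, 0.0, 0.0]
force: [0.4, -0.0, 0.1]
finger_gap: 0.996
gripper_force: 0.0
```

```bash
python3 chk.py p2 large medium
```

```text
tcp [ 0.4671 -0.0735  0.1176]
top large 60 [ 0.1 -0.2] mm off target
top medium 55 [-1.2 -0.3] mm off target
```

Call:
drive_tool --motion '[[[85,0,0,0.4,0],[85,0,0,1.1,0],[85,0,0,1.8,0],[85,0,0,2.4,0],[85,0,0,2.75,0],[80,0,0,2.85,0],[70,0,0,2.85,0],[62,0,0,2.85,0],[58,0,0,2.85,0]]]'

```text
t: 17.9
tcp_pos: [0.4674, -0.0737, 0.0326]
tool_rot: [0.708, 0.707, 0.0, 0.001]
force: [0.3, 0.4, 0.4]
finger_gap: 0.685
gripper_force: 0.0
```

Call:
drive_tool --motion '[[[55,0,0,0,0],[48,0,0,0,0],[40,0,0,0,0],[40,0,0,0,0],[40,0,0,0,0],[40,0,0,0,0],[40,0,0,0,0]]]'

```text
t: 18.6
tcp_pos: [0.4674, -0.0736, 0.0326]
tool_rot: [0.708, 0.707, 0.0, 0.001]
force: [0.9, -0.3, 5.6]
finger_gap: 0.598
gripper_force: 41.1
```

Call:
drive_tool --motion '[[[40,0,0,-0.4,0],[40,0,0,-1.4,0],[40,0,0,-2.7,0],[40,0,0,-3.4,0],[40,0.8,0,-3.5,0],[40,1.9,0.7,-3.5,0],[40,2.6,1.7,-3.5,0],[40,2.75,3,-3.5,0],[40,2.75,4.2,-3.5,0],[40,2.75,5.1,-3.5,0]]]'

```text
t: 19.6
tcp_pos: [0.622, 0.0094, 0.1376]
tool_rot: [0.707, 0.707, 0.0, 0.001]
force: [0.6, -0.2, -2.2]
finger_gap: 0.597
gripper_force: 42.2
```

Call:
drive_tool --motion '[[[40,0,0.3,0,0],[40,0,0.37,0.3,0],[40,0,0.37,1,0],[40,0,0.37,1.8,0],[40,0,0.37,2.2,0],[40,0,0.37,2.3,0],[40,0,0.37,2.3,0],[40,0,0.37,2.3,0]]]'

```text
t: 20.4
tcp_pos: [0.6315, 0.0086, 0.0687]
tool_rot: [0.708, 0.707, 0.0, 0.001]
force: [-0.9, -0.7, -1.9]
finger_gap: 0.597
gripper_force: 42.3
```

Call:
drive_tool --motion '[[[40,0,0,0.2,0],[40,0,0,0.4,0],[40,0,0,0.53,0],[40,0,0,0.6,0],[40,0,0,0.63,0],[40,0,0,0.66,0],[40,0,0,0.68,0],[40,0,0,0.68,0]]]'

```text
t: 21.2
tcp_pos: [0.6308, 0.0089, 0.0487]
tool_rot: [0.708, 0.707, -0.0, -0.0]
force: [-2.9, 0.1, 5.8]
finger_gap: 0.599
gripper_force: 43.1
```

Call:
drive_tool --motion '[[[55,0,0,0,0],[62,0,0,0,0],[85,0,0,0,0],[85,0,0,0,0],[85,0,0,-0.5,0],[85,0,0,-1.7,0],[85,0,0,-3.2,0],[85,0,0,-4,0],[85,0,0,-4,0],[85,0,0,-4,0]]]'

```text
t: 22.2
tcp_pos: [0.6313, 0.0088, 0.1687]
tool_rot: [0.708, 0.707, 0.001, 0.001]
force: [-0.1, 0.4, -0.5]
finger_gap: 0.992
gripper_force: 0.0
```

Call:
drive_tool --motion '[[[85,0.4,-1.3,0,0],[85,0.8,-2.7,0,0],[85,1.3,-4.1,0,0],[85,1.69,-5.1,0.5,0],[85,1.69,-5.4,1.4,0],[85,1.69,-5.4,2,0],[85,1.69,-5.4,2.3,0],[85,1.69,-5.4,2.3,0],[85,1.69,-5.4,2.3,0],[85,1.69,-5.4,2.3,0]]]'

```text
t: 23.2
tcp_pos: [0.47, 0.0596, 0.0989]
tool_rot: [0.708, 0.707, 0.0, 0.001]
force: [-0.4, 0.0, 0.4]
finger_gap: 0.996
gripper_force: 0.0
```

```bash
python3 chk.py p3 large medium small
```

```text
tcp [0.47   0.0596 0.0989]
top large 60 [-0.   0.1] mm off target
top medium 57 [-1.2 -0.3] mm off target
top small 52 [-2.1 -0.7] mm off target
```

Call:
drive_tool --motion '[[[85,0,-0.03,0.4,0],[85,0,-0.03,1.1,0],[85,0,-0.03,1.8,0],[85,0,-0.03,2.4,0],[85,0,-0.03,2.75,0],[80,0,-0.03,2.84,0],[68,0,-0.03,2.84,0],[58,0,-0.03,2.84,0],[53,0,-0.03,2.84,0],[52,0,-0.03,2.84,0]]]'

```text
t: 24.3
tcp_pos: [0.4687, 0.0597, 0.0138]
tool_rot: [0.708, 0.707, 0.0, 0.001]
force: [0.4, -0.2, -0.1]
finger_gap: 0.611
gripper_force: 0.0
```

Call:
drive_tool --motion '[[[49,0,0,0,0],[42,0,0,0,0],[35,0,0,0,0],[35,0,0,0,0],[35,0,0,0,0],[35,0,0,0,0],[35,0,0,0,0]]]'

```text
t: 25.0
tcp_pos: [0.4687, 0.0597, 0.0138]
tool_rot: [0.708, 0.707, 0.0, 0.0]
force: [-0.2, -1.0, 6.4]
finger_gap: 0.528
gripper_force: 40.4
```

Call:
drive_tool --motion '[[[35,0,0,-0.4,0],[35,0,0,-1.4,0],[35,0,0,-2.6,0],[35,0,0,-3,0],[35,0.8,0.5,-3,0],[35,1.5,1.3,-3,0],[35,1.73,2.4,-3,0],[35,1.73,3.6,-3,0],[35,1.73,4.6,-3,0],[35,1.73,5.2,-3,0]]]'

```text
t: 26.0
tcp_pos: [0.6268, 0.1115, 0.1039]
tool_rot: [0.708, 0.707, 0.001, 0.001]
force: [0.6, 0.4, -1.2]
finger_gap: 0.527
gripper_force: 41.2
```

Call:
drive_tool --motion '[[[35,0,0.21,0,0],[35,0,0.21,0.3,0],[35,0,0.21,1,0],[35,0,0.21,1.5,0],[35,0,0.21,1.8,0],[35,0,0.21,1.8,0],[35,0,0.21,1.8,0]]]'

```text
t: 26.7
tcp_pos: [0.6304, 0.1114, 0.0492]
tool_rot: [0.708, 0.707, -0.0, -0.0]
force: [-0.0, 0.2, -0.9]
finger_gap: 0.531
gripper_force: 41.2
```

Call:
drive_tool --motion '[[[35,0,0.02,0.2,0],[35,0,0.02,0.4,0],[35,0,0.02,0.53,0],[35,0,0.02,0.6,0],[35,0,0.02,0.63,0],[35,0,0.02,0.66,0],[35,0,0.02,0.69,0],[35,0,0.02,0.69,0]]]'

```text
t: 27.5
tcp_pos: [0.6311, 0.1114, 0.0298]
tool_rot: [0.708, 0.707, -0.0, 0.0]
force: [-3.0, -0.9, 6.2]
finger_gap: 0.528
gripper_force: 42.0
```

Contact made. Next I release, lift and back off.

Call:
drive_tool --motion '[[[49,0,0,0,0],[56,0,0,0,0],[75,0,0,0,0],[85,0,0,0,0],[85,0,0,-0.5,0],[85,0,0,-1.7,0],[85,0,0,-3.2,0],[85,0,0,-4.7,0],[85,0,0,-6,0],[85,0,0,-6,0]]]'

```text
t: 28.5
tcp_pos: [0.6356, 0.1116, 0.2168]
tool_rot: [0.708, 0.707, 0.005, 0.005]
force: [0.2, 0.3, 0.2]
finger_gap: 0.992
gripper_force: 0.0
```

Call:
drive_tool --motion '[[[85,0,-1.3,0,0],[85,0,-2.7,0,0],[85,0,-4.1,0,0],[85,0,-5,0,0],[85,0,-5,0,0],[85,0,-5,0,0],[85,0,-5,0,0]]]'

```text
t: 29.2
tcp_pos: [0.483, 0.1115, 0.2089]
tool_rot: [0.708, 0.706, 0.001, 0.001]
force: [-0.2, 0.1, -0.9]
finger_gap: 0.993
gripper_force: 0.0
```

```bash
python3 chk.py p4 large medium small tiny; python3 -c "
import cv2,numpy as np
cv2.imwrite('pics/fin.png',np.vstack([cv2.resize(cv2.imread('pics/p4_top.png')[80:260,180:500],(533,300)),cv2.resize(cv2.imread('pics/p4_scene.png')[120:340,70:461],(533,300))]))"
```

```text
tcp [0.483  0.1115 0.2089]
top large 63 [0.  0.1] mm off target
top medium 57 [-1.1 -0.2] mm off target
top small 51 [-2.1 -0.5] mm off target
top tiny 39 [-2.1 -0.6] mm off target
```

View pics/fin.png

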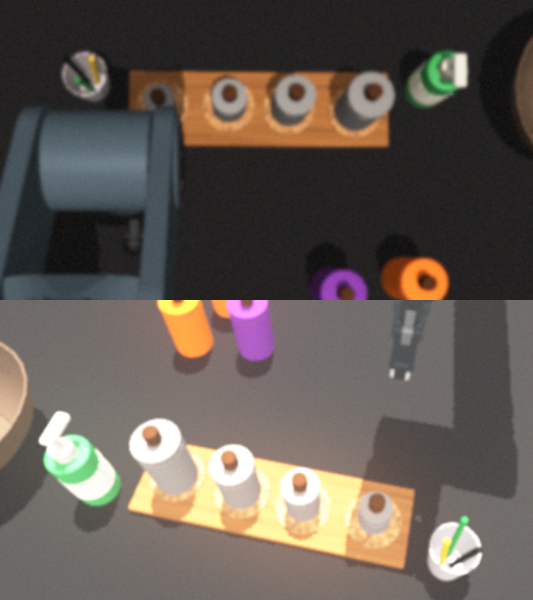

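All four canisters stand upright on their coasters in descending order from the pump bottle to the pail: crop pixels (168,470), (238,490), (302,502) and (375,515). The bottle and pail haven't moved, and the gripper is clear.

```bash
python3 -c "
from station import manip
print(manip.sign_off())"
```

```text
the job is handed in; nothing more can be done
None
```

Job handed in at about 29 s: the four canisters stand upright on coasters a to d, tallest by the pump bottle to shortest by the pail, each about 2 mm or less from its coaster's centre by the top camera.

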